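Find the loose deck board and push the hatch open

ROBOT

A 6-joint arm with a two-finger parallel gripper is mounted at the origin on the work surface. World frame = base frame: x ahead of the robot, y to its left, z up, the work surface at z = 0. Lengths are in m, angles in rad, forces in N, time in s.
With the tool pointing down it reaches from about 0.325 to 1 m from the base axis. Payload 5.1 kg.
Tool frame: the origin (TCP) lies between the finger pads; the fingertips stand 25 mm ahead of it and the grasp point (between the pads) lies 6 mm ahead of it; z points along the fingers, y is the line along which they close (so a half turn about z gives the same grasp; the last joint's range is limited). The gripper opens to 85 mm and grips with 20 to 120 N. Pads are 22 mm wide; open, the fingers measure 114 mm over their backs; the gripper's body (76 mm by 85 mm) begins 54 mm behind the grasp point. The pads swing forward as they close: fully open they stand 13 mm farther back than shut.
Start: joints at [-1.361, 0.124, 1.65, -0, 1.367, -0.083], TCP at [0.188, -0.622, 0.256] pointing down, gripper open.
Joint ranges: [-2.61, 2.61], [-1.02, 2.33], [0.03, 2.71], [-1.35, 4.49], [0.32, 2.68], [-2.91, 2.91]. Speed limits (rad/s): [2.57, 2.57, 3.14, 3.14, 3.14, 3.14].

INTERFACE

Orientations are given as a rotation vector (axis times angle).
In Python, from cell import bot gives the robot as it stands.
- The arm moves only by the shell command python3 -m creep 'ROWS' [FORCE]. ROWS is JSON, a list of rows, each a list of 7 numbers: the shift along the world's x, y, z in cm, then the turn, a rotation vector about the world's x, y, z in degrees, then the opening, from 0 (shut) to 1 (fully open). A call has 1 to 10 rows; each row shifts and turns the commanded pose from where the row before left it; what a row does not reach is not made up. A row lasts 1/10 s, in which the tool goes at most 50 mm and 8.59 degrees, less where a joint would pass 70% of its speed; a pose out of reach is approached as far as the arm can. A call is refused whole if a number of a shift passes 5 or a number of a turn 8.59, either way. A call with a gripper value outside its range is refused whole. The fingers move at their own pace and stop on an object; FORCE is the grip in N (left out, the last holds). Time passes only in rows, so rows that do not move let the fingers close. It gives the time, the measured TCP pose, the force, the opening and the grip force at its end, in the units of the state.
- bot.get_obs(): the state, without advancing time (a new reading comes with each control period).
- bot.capture(name): name is "scene" or "top" or "wrist"; returns (picture, depth): 384x512x3 uint8, red, green, blue; 384x512 float32, m along the optical axis (not along the pixel's ray), 0 where there is no reading.
- bot.camera_info(name): a dict with "intrinsics" (3x3 intrinsics, pixels), "k1" (the pictures are not rectified: a ray, as slopes to the right and down, at radius r is drawn at 1 + k1 r^2 times it, then the intrinsics apply), "origin" and "attitude" of the camera in the world; the wrist camera has in their place "T_tool_cam" (4x4, takes a point from camera to tool coordinates, whose origin is the TCP and whose axes are the flange's). Camera axes: x right, y up, looking along -z (the intrinsics and any distortion apply to the point x, -y, -z); pixel columns grow to the right and rows downward; lengths in m; the calibration is good to about 2 mm. A picture is of the moment at which its call begins: read the wrist's pose just before it. camera_info takes no time and is no camera call.
- bot.job_done(): hands the job in; it is judged then, once.
The state is a dict: "time": time; "joints": joint angles; "joint_vel": joint speeds; "tau": joint torques, N m; "tcp_pos": TCP position; "tool_rot": TCP orientation; "contact_force": force on the tool from outside, world axes, zero at the start; "ft_torque": the same for the moment, N m; "finger_gap": finger opening in m; "gripper_force": force on a finger pad.
Only numpy, scipy, OpenCV 4.12 (cv2) and the standard library are available. Lean on these libraries where they do the work, as an engineer would, in place of code of your own. Each camera call takes 0.05 s, during which the arm holds its last target. There are 200 camera calls.

TASK

Of the four identical boards in the deck section on the bench, one has no packer under its far end and rocks on its rod: press on the far ends with the fingertips until you find the one that gives, and press that end down so that the near end stands up. Then push the raised near end up and over until the board stands open, clearly past upright and leaning away from you, and leave it standing open. The other boards stay flat, and the tools and stock lying on the deck and the bench are left where they are.

Things in the scene. Friction and masses are not known exactly. Their poses are not given: they have to be found in the camera images.
- deck: section of terrace decking with a hatch over a water pipe, fixed to the bench. Frame 330 mm (x -180 to 150) by 434 mm (y), flat top 98 mm above the bench; pipe ends stick out 52 mm farther each side, low down. Origin on the bench under the middle of the pivot rod; x points to the far side, away from the robot, y left along the rod, z up. Near rim x -180 to -135 mm; fixed border board x 60 to 150 mm
- rod_mid (a point): middle of the steel rod (along the deck's y, 84 mm above the bench) that runs at mid-thickness through four identical boards, 185 mm long, 80 mm wide, 28 mm thick, 5 mm gaps, tops flush with the frame. They lie side by side at y = 127.5, 42.5, -42.5, -127.5 mm; each reaches 55 mm beyond the rod (far end) and 130 mm to the near side (near end)
- hollow (a point): point on the bench inside the frame, mid-width, 38 mm beyond the rod. Under the far ends the frame is hollow, apart from hidden packers: three boards stand on a packer and hardly give when pressed (1 to 2 mm); one (not visible which, it changes) has only a low offcut, 12 mm high, beneath it and its far end can go right down. Pressing the near ends moves nothing: they rest on a ledge
- board1 (a joint): tilt of the leftmost (+y) board about the rod, rad: 0 lying flush, grows as the far end goes down and the near end comes up, 1.57 upright, stop at 1.85 (leaning away from the robot). Weighs about 0.2 kg; if not packed it starts to tilt under 5 to 9 N pressed 40 mm beyond the rod. The rod is tight: a tilted board stays where it is left.
- board1_far (a point): point on the top face of board 1, mid-width, 40 mm beyond the rod (15 mm from its far end); turns with the board
- board1_near (a point): top edge of the near end of board 1, mid-width, 130 mm from the rod (the bottom edge is 28 mm below it when flush); turns with the board
- board2 (a joint): tilt of the second from the left board about the rod, rad: 0 lying flush, grows as the far end goes down and the near end comes up, 1.57 upright, stop at 1.85 (leaning away from the robot). Otherwise as board1.
- board2_far (a point): point on the top face of board 2, mid-width, 40 mm beyond the rod (15 mm from its far end); turns with the board
- board2_near (a point): top edge of the near end of board 2, mid-width, 130 mm from the rod (the bottom edge is 28 mm below it when flush); turns with the board
- board3 (a joint): tilt of the third from the left board about the rod, rad: 0 lying flush, grows as the far end goes down and the near end comes up, 1.57 upright, stop at 1.85 (leaning away from the robot). Otherwise as board1.
- board3_far (a point): point on the top face of board 3, mid-width, 40 mm beyond the rod (15 mm from its far end); turns with the board
- board3_near (a point): top edge of the near end of board 3, mid-width, 130 mm from the rod (the bottom edge is 28 mm below it when flush); turns with the board
- board4 (a joint): tilt of the rightmost (-y) board about the rod, rad: 0 lying flush, grows as the far end goes down and the near end comes up, 1.57 upright, stop at 1.85 (leaning away from the robot). Otherwise as board1.
- board4_far (a point): point on the top face of board 4, mid-width, 40 mm beyond the rod (15 mm from its far end); turns with the board
- board4_near (a point): top edge of the near end of board 4, mid-width, 130 mm from the rod (the bottom edge is 28 mm below it when flush); turns with the board
- pliers: combination pliers with red handles, 150 mm long, 14 mm high, lying on the fixed border board just beyond the four boards; origin at their rivet, underside
- screw_box: cardboard box of screws, 50 x 75 x 32 mm, standing on the same border board; origin centre of its underside
- hammer: hammer, 300 mm long, lying on the bench left of the deck; origin on its underside near the middle
- nail_tub: white plastic tub of nails, 112 mm across the rim, 95 mm high, on the bench at the left; origin centre of its underside
- drill: cordless drill lying on its side on the bench at the right, about 225 x 215 mm, 62 mm high; origin under its motor housing
- file: flat file with wooden handle, 310 mm long, lying on the bench at the right; origin under the joint of blade and handle
- glue: yellow bottle of wood glue, 64 mm across, 190 mm high, on the bench at the far left; origin centre of its underside

How it is judged:
By the outcome, as a careful person would: the job done as asked, in the order asked, and still so for the second after the job is handed in, with the robot touching nothing.
It also fails if it takes over 54 s, if anything falls off the work surface, if the arm or the gripper's body presses on something with over 40 N, if the wrist force passes 120 N, or if a joint passes its speed limit or range.

## Working session

There is one attempt and no reset: what is moved stays moved. The work goes in short steps, Python scripts to look and compute and a shell command to move; the robot and the scene stay as the last step left them, time stands still between calls to the robot, and variables do not carry over. Pictures are saved under pics/ and viewed, at most 10 in all, crops included, and the job is handed in when it is done.

```bash
mkdir -p pics; ls; python3 - <<'E'
from cell import bot
import cv2,numpy as np
o=bot.get_obs()
print({k:np.round(v,3).tolist() for k,v in o.items()})
for n in ["top","scene"]:
    p,d=bot.capture(n); cv2.imwrite(f"pics/{n}0.png",cv2.cvtColor(p,cv2.COLOR_RGB2BGR)); np.save(f"{n}0.npy",d)
    print(n,bot.camera_info(n))
E
```

```text
pics
{'time': 0.0, 'joints': [-1.361, 0.124, 1.652, -0.0, 1.368, -0.083], 'joint_vel': [-0.002, -0.001, -0.0, -0.001, -0.001, 0.0], 'tau': [0.001, -42.361, -36.545, -0.0, 0.007, -0.0], 'tcp_pos': [0.187, -0.622, 0.255], 'tool_rot': [-3.106, -0.458, 0.0], 'contact_force': [0.065, 0.955, -0.103], 'ft_torque': [-0.025, 0.037, 0.0], 'gripper_force': 0.0, 'finger_gap': 0.086}
top {'intrinsics': array([[398.61549683,   0.        , 255.96106218],
       [  0.        , 398.61549683, 193.43162783],
       [  0.        ,   0.        ,   1.        ]]), 'k1': -0.05252124741373816, 'origin': array([0.25040694, 0.01370271, 1.56108685]), 'attitude': array([ 0.14072617, -0.14636008, -1.54183748])}
scene {'intrinsics': array([[383.42895089,   0.        , 254.29327978],
       [  0.        , 383.42895089, 189.93958037],
       [  0.        ,   0.        ,   1.        ]]), 'k1': -0.014726410760912505, 'origin': array([ 1.1554122 , -0.00243422,  0.96839096]), 'attitude': array([0.50085803, 0.47501325, 1.46561131])}
```

View pics/top0.png

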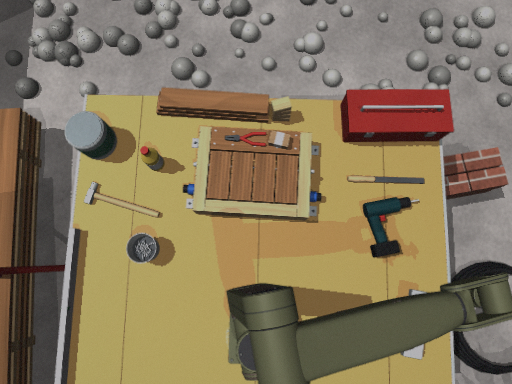

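View pics/scene0.png

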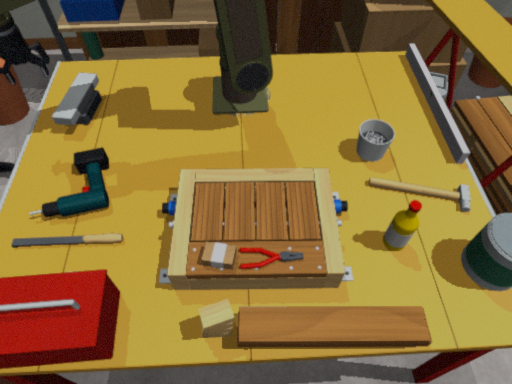

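The top view shows the deck at about cols 195-312, rows 127-218, slightly turned, with the boards at cols 207-300, rows 150-203. The pliers (245,138) and box (280,140) are just beyond the far ends. I'll fit the deck from depth.

```bash
cat > h.py <<'E'
import numpy as np,cv2
from scipy.spatial.transform import Rotation as R
from cell import bot
def cloud(d,ci,T=None):
    K=ci["intrinsics"]; h,w=d.shape
    u,v=np.meshgrid(np.arange(w),np.arange(h))
    uv=np.stack([u,v],-1).reshape(-1,1,2).astype(float)
    s=cv2.undistortPoints(uv,K,np.array([ci["k1"],0,0,0.])).reshape(h,w,2)
    c=np.stack([s[...,0]*d,-s[...,1]*d,-d],-1)
    if T is None: return c@R.from_rotvec(ci["attitude"]).as_matrix().T+ci["origin"]
    return c@T[:3,:3].T+T[:3,3]
E
python3 - <<'E'
from h import *
for n in ["top","scene"]:
    P=cloud(np.load(n+"0.npy"),bot.camera_info(n)); 
    q=P.reshape(-1,3); ok=(np.load(n+"0.npy").ravel()>0)&(abs(q[:,0]-.6)<.4)&(abs(q[:,1])<.35)
    print(n,'bench z',np.median(q[ok&(abs(q[:,2])<.02),2]))
    m=(ok&(abs(q[:,2]-.098)<.008)).reshape(P.shape[:2]).astype(np.uint8)
    k,l,st,_=cv2.connectedComponentsWithStats(m); i=1+np.argmax(st[1:,4]); t=P[l==i]
    print(st[i],'z',np.median(t[:,2]))
    (c,s,a)=cv2.minAreaRect(t[:,:2].astype(np.float32)); print(c,s,a)
    yaw=np.deg2rad(a if s[0]<s[1] else a-90); ex=np.array([np.cos(yaw),np.sin(yaw)])
    print('yaw',np.rad2deg(yaw),'rod_mid',np.array(c)+.015*ex)
    D=(q[:,:2]-(np.array(c)+.015*ex))@np.array([[ex[0],-ex[1]],[ex[1],ex[0]]])
    o=ok&(q[:,2]>.106)&(abs(D[:,0])<.17)&(abs(D[:,1])<.22)
    for y0,y1 in[(-.22,-.02),(-.02,.22)]:
        w=o&(D[:,1]>y0)&(D[:,1]<y1); print('obj x',D[w,0].min(),D[w,0].max(),'y',D[w,1].min(),D[w,1].max(),'z',q[w,2].max())
E
```

```text
top bench z 0.0006851265195295664
[ 193  126  121   92 8623] z 0.09845100627162351
(0.6097879409790039, 0.024403899908065796) (0.45384037494659424, 0.33272334933280945) 87.52799224853516
yaw -2.4720077514648438 rod_mid [0.62477398 0.02375693]
obj x -0.16350942693981846 0.1442341598252871 y -0.2122466373863804 -0.02012327409992051 z 0.14011328030088444
obj x -0.16327808725901158 0.14494368007498773 y -0.01986797826229438 0.21169794230317004 z 0.12088723124429812
scene bench z -0.0002629732259522566
[  167   168   179   109 15573] z 0.09775296071288198
(0.6096057891845703, 0.028414100408554077) (0.4594959020614624, 0.3325912654399872) 87.84920501708984
yaw -2.1507949829101562 rod_mid [0.62459522 0.02785116]
obj x 0.07663485690530879 0.13988294624985245 y -0.13174123115339836 -0.02194743988323161 z 0.1346929358002782
obj x 0.08340170910604043 0.13791254038449127 y -0.01973886587251155 0.1159593982006873 z 0.11529326479300706
```

```bash
python3 -m creep '[[2.3,3.6,0.5,0,0,-1.06,0],[2.3,3.6,0.5,0,0,-1.06,0],[2.3,3.6,0.5,0,0,-1.06,0],[2.3,3.6,0.5,0,0,-1.06,0],[2.3,3.6,0.5,0,0,-1.06,0],[2.3,3.6,0.5,0,0,-1.06,0],[2.3,3.6,0.5,0,0,-1.06,0],[2.3,3.6,0.5,0,0,-1.06,0],[2.3,3.6,0.5,0,0,-1.06,0]]'
python3 -m creep '[[2.3,3.6,0.5,0,0,-1.06,0],[2.3,3.6,0.5,0,0,-1.06,0],[2.3,3.6,0.5,0,0,-1.06,0],[2.3,3.6,0.5,0,0,-1.06,0],[2.3,3.6,0.5,0,0,-1.06,0],[2.3,3.6,0.5,0,0,-1.06,0],[2.3,3.6,0.5,0,0,-1.06,0],[2.3,3.6,0.5,0,0,-1.06,0],[2.3,3.6,0.5,0,0,-1.06,0],[0,0,0,0,0,0,0]]'
python3 - <<'E'
from h import *
o=bot.get_obs(); print(o["tcp_pos"],R.from_rotvec(o["tool_rot"]).as_matrix().round(3),o["joints"].round(2),o["contact_force"])
ci=bot.camera_info("wrist");p,d=bot.capture("wrist")
T=np.eye(4);T[:3,:3]=R.from_rotvec(o["tool_rot"]).as_matrix();T[:3,3]=o["tcp_pos"]
P=cloud(d,ci,T@ci["T_tool_cam"]);np.save("w0.npy",P)
cv2.imwrite("pics/w0.png",cv2.cvtColor(p,cv2.COLOR_RGB2BGR))
E
```

```text
time: 1.0
tcp_pos: [0.395, -0.2966, 0.3011]
tool_rot: [-3.135, -0.197, 0.0]
contact_force: [0.4, -0.1, 0.8]
finger_gap: -0.0002
gripper_force: 0.0
time: 2.0
tcp_pos: [0.6031, 0.0295, 0.346]
tool_rot: [-3.14, 0.056, 0.0]
contact_force: [-0.8, -0.7, -0.5]
finger_gap: -0.0002
gripper_force: 0.0
[0.60308683 0.02949217 0.34598649] [[ 0.999 -0.036  0.   ]
 [-0.036 -0.999  0.001]
 [-0.    -0.001 -1.   ]] [-0.04 -0.02  1.65  0.    1.51  1.57] [-0.8211089  -0.7032922  -0.45795019]
```

View pics/w0.png

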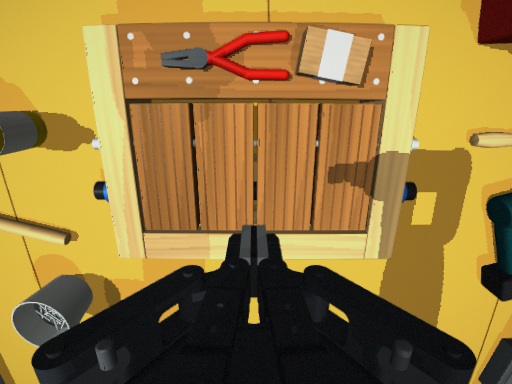

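The wrist view shows four flat boards. The gaps run from (194,104) to (198,230), (255,104) to (256,230) and (318,104) to (314,230). The far ends are at row ≈102 and the near ends at row ≈231.

```bash
python3 - <<'E'
from h import *
P=np.load("w0.npy")
def at(u,v):
    q=P[v-1:v+2,u-1:u+2].reshape(-1,3); return np.median(q,0).round(4)
for a in [(194,112),(196,170),(198,222),(256,112),(255,150),(256,222),(318,112),(316,170),(314,222),(225,98),(225,105),(285,98),(285,105),(350,98),(160,98),(225,228),(225,236),(285,228),(100,143),(412,144),(90,30),(424,30),(120,255),(390,255)]: print(a,at(*a))
E
```

```text
(194, 112) [0.6704 0.1073 0.0986]
(196, 170) [0.588  0.1171 0.0829]
(198, 222) [0.5065 0.1203 0.087 ]
(256, 112) [0.6651 0.0249 0.0013]
(255, 150) [0.5997 0.0288 0.0006]
(256, 222) [0.497  0.0309 0.0716]
(318, 112) [ 0.6639 -0.06    0.0825]
(316, 170) [ 0.5834 -0.0583  0.0889]
(314, 222) [ 0.5053 -0.0563  0.0973]
(225, 98) [0.6865 0.0665 0.0975]
(225, 105) [0.6777 0.0657 0.0988]
(285, 98) [ 0.6837 -0.0141  0.0974]
(285, 105) [ 0.6749 -0.0126  0.099 ]
(350, 98) [ 0.6813 -0.0989  0.0986]
(160, 98) [0.691  0.1511 0.0975]
(225, 228) [0.5006 0.0776 0.0985]
(225, 236) [0.4875 0.0785 0.0987]
(285, 228) [ 0.498  -0.0125  0.0984]
(100, 143) [0.6351 0.2417 0.0984]
(412, 144) [ 0.6184 -0.189   0.0975]
(90, 30) [0.7758 0.2284 0.0987]
(424, 30) [ 0.7611 -0.1859  0.099 ]
(120, 255) [0.4587 0.2477 0.0986]
(390, 255) [ 0.4438 -0.1788  0.0988]
```

```bash
python3 -m creep '[[1.34,0.78,-4,0,0,0,0],[1.34,0.78,-4,0,0,0,0],[1.34,0.78,-4,0,0,0,0],[1.34,0.78,-4,0,0,0,0],[1.34,0.78,-4,0,0,0,0],[0,0,-1.1,0,0,0,0],[0,0,0,0,0,0,0]]'
python3 -m creep '[[0,0,-0.6,0,0,0,0],[0,0,-0.4,0,0,0,0],[0,0,-0.2,0,0,0,0],[0,0,0,0,0,0,0]]'
python3 -m creep '[[0,0,-0.2,0,0,0,0],[0,0,0,0,0,0,0]]'
```

```text
time: 2.75
tcp_pos: [0.6664, 0.0636, 0.1323]
tool_rot: [3.14, -0.064, -0.01]
contact_force: [-0.0, 0.2, -0.1]
finger_gap: -0.0
gripper_force: 0.0
time: 3.15
tcp_pos: [0.6688, 0.0645, 0.1244]
tool_rot: [3.141, -0.063, 0.002]
contact_force: [0.6, 0.0, -0.2]
finger_gap: 0.0001
gripper_force: 0.0
time: 3.35
tcp_pos: [0.6693, 0.0646, 0.1227]
tool_rot: [3.141, -0.063, 0.003]
contact_force: [-0.3, -0.7, 4.7]
finger_gap: -0.0001
gripper_force: 2.0
```

```bash
python3 -m creep '[[0,0,-0.2,0,0,0,0],[0,0,0,0,0,0,0]]'; python3 -m creep '[[0,0,-0.2,0,0,0,0],[0,0,0,0,0,0,0]]'
```

```text
time: 3.55
tcp_pos: [0.6693, 0.0646, 0.1226]
tool_rot: [3.141, -0.063, 0.002]
contact_force: [-5.0, -0.8, 11.8]
finger_gap: 0.0003
gripper_force: 5.9
time: 3.75
tcp_pos: [0.6694, 0.0646, 0.1225]
tool_rot: [3.141, -0.063, 0.002]
contact_force: [-9.3, -1.3, 19.7]
finger_gap: -0.0
gripper_force: 9.7
```

```bash
python3 -m creep '[[0,0,1.8,0,0,0,0],[-0.15,-4.1,0,0,0,0,0],[-0.15,-4.1,0,0,0,0,0],[0,0,-0.8,0,0,0,0],[0,0,-0.5,0,0,0,0],[0,0,0,0,0,0,0]]'; python3 -m creep '[[0,0,-0.3,0,0,0,0],[0,0,0,0,0,0,0]]';  python3 -m creep '[[0,0,-0.2,0,0,0,0],[0,0,0,0,0,0,0]]'
```

```text
time: 4.35
tcp_pos: [0.6658, -0.0172, 0.1227]
tool_rot: [3.14, -0.063, 0.001]
contact_force: [-0.8, -3.5, 4.1]
finger_gap: 0.0
gripper_force: 2.1
time: 4.55
tcp_pos: [0.666, -0.0171, 0.1225]
tool_rot: [3.139, -0.061, -0.0]
contact_force: [-7.2, -3.3, 15.1]
finger_gap: 0.0005
gripper_force: 7.2
time: 4.75
tcp_pos: [0.666, -0.0171, 0.1225]
tool_rot: [3.139, -0.06, -0.001]
contact_force: [-12.0, -2.3, 22.8]
finger_gap: 0.0
gripper_force: 11.1
```

Board 3 is also packed. Next is board 4.

```bash
python3 -m creep '[[0,0,1.8,0,0,0,0],[-0.15,-4.2,0,0,0,0,0],[-0.15,-4.2,0,0,0,0,0],[0,0,-0.8,0,0,0,0],[0,0,-0.5,0,0,0,0],[0,0,0,0,0,0,0]]'; python3 -m creep '[[0,0,-0.3,0,0,0,0],[0,0,0,0,0,0,0]]';  python3 -m creep '[[0,0,-0.2,0,0,0,0],[0,0,0,0,0,0,0]]'
```

```text
time: 5.35
tcp_pos: [0.6629, -0.1006, 0.1227]
tool_rot: [3.14, -0.061, 0.0]
contact_force: [-1.2, -2.2, 3.9]
finger_gap: 0.0
gripper_force: 1.9
time: 5.55
tcp_pos: [0.663, -0.1006, 0.1226]
tool_rot: [3.139, -0.06, -0.0]
contact_force: [-7.7, -2.3, 14.7]
finger_gap: -0.0005
gripper_force: 7.4
time: 5.75
tcp_pos: [0.6631, -0.1006, 0.1225]
tool_rot: [3.139, -0.06, -0.001]
contact_force: [-11.2, -0.7, 22.3]
finger_gap: 0.0002
gripper_force: 11.2
```

```bash
python3 -m creep '[[0,0,3,0,0,0,0],[0.2,4.3,0,0,0,0,0],[0.2,4.3,0,0,0,0,0],[0.2,4.3,0,0,0,0,0],[0.2,4.3,0,0,0,0,0],[0.1,4.2,0,0,0,0,0],[0.1,4.0,0,0,0,0,0],[0,0,-2,0,0,0,0],[0,0,-0.5,0,0,0,0],[0,0,0,0,0,0,0]]'; python3 -m creep '[[0,0,-0.3,0,0,0,0],[0,0,0,0,0,0,0]]';  python3 -m creep '[[0,0,-0.3,0,0,0,0],[0,0,0,0,0,0,0]]'
```

```text
time: 6.75
tcp_pos: [0.6716, 0.1539, 0.1212]
tool_rot: [3.141, -0.061, -0.004]
contact_force: [0.7, -0.6, -0.7]
finger_gap: 0.0002
gripper_force: 0.0
time: 6.95
tcp_pos: [0.6726, 0.1522, 0.1196]
tool_rot: [-3.141, 0.064, -0.0]
contact_force: [0.3, 0.4, 0.2]
finger_gap: -0.0004
gripper_force: 0.4
time: 7.15
tcp_pos: [0.6732, 0.152, 0.1174]
tool_rot: [-3.141, 0.065, -0.003]
contact_force: [-0.7, 1.3, 3.6]
finger_gap: 0.0001
gripper_force: 1.7
```

Board 1 gives. I'll press it down, checking the force as I go.

```bash
python3 -m creep '[[0,0,-0.4,0,0,0,0],[0,0,-0.4,0,0,0,0],[0,0,-0.4,0,0,0,0],[0,0,0,0,0,0,0]]'; python3 -m creep '[[0,0,-0.4,0,0,0,0],[0,0,-0.4,0,0,0,0],[0,0,0,0,0,0,0]]'
```

```text
time: 7.55
tcp_pos: [0.674, 0.1521, 0.1056]
tool_rot: [-3.141, 0.065, -0.006]
contact_force: [1.8, 0.6, 3.8]
finger_gap: -0.0002
gripper_force: 1.9
time: 7.85
tcp_pos: [0.6734, 0.1521, 0.0971]
tool_rot: [3.141, -0.064, 0.003]
contact_force: [1.1, -0.3, 3.4]
finger_gap: -0.0002
gripper_force: 1.7
```

```bash
python3 -m creep '[[0,0,-0.4,0,0,0,0],[0,0,-0.4,0,0,0,0],[0,0,-0.4,0,0,0,0],[0,0,0,0,0,0,0]]'; python3 - <<'E'
from h import *
p,d=bot.capture("scene"); cv2.imwrite("pics/s1.png",cv2.cvtColor(p,cv2.COLOR_RGB2BGR)[130:300,120:420].repeat(2,0).repeat(2,1))
P=cloud(d,bot.camera_info("scene")); yaw=np.deg2rad(-2.2)
D=(P[...,:2]-[.6245,.0275])@np.array([[np.cos(yaw),-np.sin(yaw)],[np.sin(yaw),np.cos(yaw)]])
m=(d>0)&(abs(D[...,1]-.1275)<.038)&(D[...,0]<.02)&(D[...,0]>-.16)&(P[...,2]>.11)
for x in np.arange(-.15,.02,.01):
    k=m&(abs(D[...,0]-x)<.005)
    if k.sum(): print(round(x,3),k.sum(),np.percentile(P[k][:,2],[5,50,95]).round(3))
E
```

```text
time: 8.25
tcp_pos: [0.6733, 0.1522, 0.0846]
tool_rot: [3.141, -0.064, 0.003]
contact_force: [3.4, 0.1, 3.0]
finger_gap: 0.0002
gripper_force: 1.7
-0.15 125 [0.478 0.491 0.496]
-0.14 131 [0.472 0.485 0.491]
-0.13 138 [0.466 0.479 0.484]
-0.12 137 [0.459 0.472 0.479]
-0.11 151 [0.45  0.466 0.472]
-0.1 138 [0.443 0.46  0.465]
-0.09 153 [0.433 0.453 0.459]
-0.08 154 [0.42  0.447 0.453]
-0.07 207 [0.351 0.436 0.446]
-0.06 283 [0.353 0.422 0.439]
-0.05 309 [0.36  0.418 0.433]
-0.04 312 [0.352 0.415 0.426]
-0.03 155 [0.148 0.406 0.42 ]
-0.02 111 [0.131 0.363 0.408]
-0.01 84 [0.118 0.369 0.404]
0.0 51 [0.234 0.382 0.399]
0.01 42 [0.361 0.376 0.395]
```

View pics/s1.png

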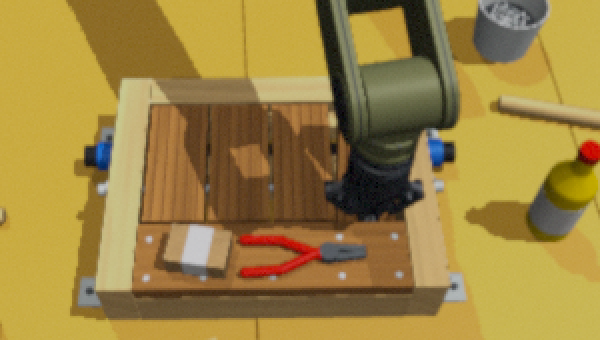

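Board 1 is tilted to about 55° and the pliers and box have not moved. Next I'll go over to the near side and push.

```bash
python3 -m creep '[[0.2,0,4,0,0,0,0],[0,0,4.5,0,0,0,0],[0,0,4.9,0,0,0,0],[0,0,4.9,0,0,0,0],[0,0,1.5,0,0,0,0],[-4.4,0.2,0,0,0,0,0],[-4.4,0.2,0,0,0,0,0],[-4.4,0.2,0,0,0,0,0],[-4.4,0.2,0,0,0,0,0],[0,0,0,0,0,0,0]]'; python3 -m creep '[[0,0,-4.5,0,0,0,0],[0,0,-4.5,0,0,0,0],[0,0,0,0,0,0,0],[0,0,0,0,0,0,0]]'
python3 - <<'E'
from h import *
p,d=bot.capture("scene"); cv2.imwrite("pics/s2.png",cv2.cvtColor(p,cv2.COLOR_RGB2BGR)[110:280,120:420].repeat(2,0).repeat(2,1))
E
```

```text
time: 9.3
tcp_pos: [0.4932, 0.1605, 0.2791]
tool_rot: [3.14, -0.061, -0.01]
contact_force: [-0.3, 0.8, 0.5]
finger_gap: -0.0001
gripper_force: 0.0
time: 9.7
tcp_pos: [0.4982, 0.1604, 0.1913]
tool_rot: [3.14, -0.064, -0.005]
contact_force: [0.5, 0.2, -0.6]
finger_gap: 0.0002
gripper_force: 0.0
```

View pics/s2.png

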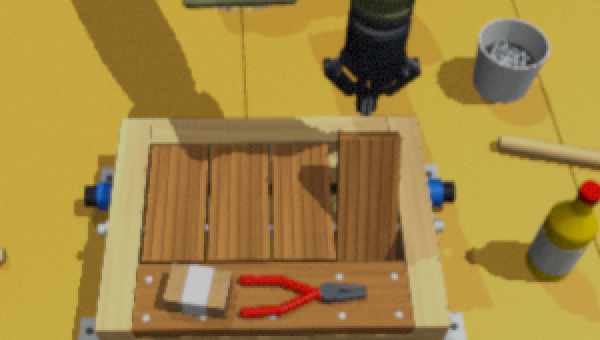

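Board 1 stays up, with its near edge at about (370,135) in the crop, and the gripper is behind it. Pushing now.

```bash
python3 -m creep '[[1,-0.04,0,0,0,0,0],[1,-0.04,0,0,0,0,0],[1,-0.04,0,0,0,0,0],[1,-0.04,0,0,0,0,0],[0.8,-0.03,0,0,0,0,0]]'; python3 -m creep '[[0.8,-0.03,0,0,0,0,0],[0.8,-0.03,0,0,0,0,0],[0.8,-0.03,0,0,0,0,0]]'
```

```text
time: 10.25
tcp_pos: [0.5474, 0.1588, 0.193]
tool_rot: [-3.141, 0.063, 0.001]
contact_force: [-3.3, 0.4, 3.3]
finger_gap: -0.0002
gripper_force: 1.8
time: 10.55
tcp_pos: [0.5713, 0.1578, 0.1922]
tool_rot: [3.141, -0.063, 0.0]
contact_force: [-2.0, 0.1, 1.3]
finger_gap: -0.0003
gripper_force: 0.8
```

```bash
python3 -m creep '[[0.8,-0.03,0,0,0,0,0],[0.8,-0.03,0,0,0,0,0],[0.8,-0.03,0,0,0,0,0],[0.8,-0.03,0,0,0,0,0],[0.7,-0.03,0,0,0,0,0],[0,0,0,0,0,0,0]]'; python3 -m creep '[[0.5,-0.02,0,0,0,0,0],[0.4,-0.02,0,0,0,0,0],[0,0,0,0,0,0,0]]'
```

```text
time: 11.15
tcp_pos: [0.6108, 0.1562, 0.1924]
tool_rot: [-3.141, 0.064, -0.003]
contact_force: [-0.3, 0.1, -0.4]
finger_gap: -0.0001
gripper_force: 0.0
time: 11.45
tcp_pos: [0.6186, 0.1559, 0.1914]
tool_rot: [3.141, -0.063, -0.001]
contact_force: [0.8, 0.4, -0.7]
finger_gap: -0.0003
gripper_force: 0.0
```

```bash
python3 - <<'E'
from h import *
p,d=bot.capture("scene"); cv2.imwrite("pics/s3.png",cv2.cvtColor(p,cv2.COLOR_RGB2BGR)[80:280,120:420].repeat(2,0).repeat(2,1))
P=cloud(d,bot.camera_info("scene")); yaw=np.deg2rad(-2.2)
D=(P[...,:2]-[.6245,.0275])@np.array([[np.cos(yaw),-np.sin(yaw)],[np.sin(yaw),np.cos(yaw)]])
m=(d>0)&(abs(D[...,1]-.1275)<.036)&(abs(D[...,0])<.1)
for z in np.arange(.1,.24,.01):
    k=m&(abs(P[...,2]-z)<.005)
    if k.sum(): print(round(z,3),k.sum(),np.percentile(D[k][:,0],[5,50,95]).round(3))
E
```

```text
0.1 404 [0.016 0.077 0.097]
0.11 45 [0.017 0.018 0.099]
0.12 36 [0.019 0.02  0.021]
0.13 44 [0.02  0.021 0.023]
0.14 45 [0.021 0.023 0.024]
0.15 44 [0.023 0.025 0.026]
0.16 47 [0.025 0.026 0.027]
0.17 46 [0.027 0.028 0.029]
0.18 52 [0.029 0.03  0.031]
0.19 50 [0.009 0.031 0.032]
0.2 59 [-0.005  0.032  0.034]
0.21 369 [-0.004  0.021  0.034]
0.22 119 [-0.019 -0.001  0.017]
0.23 58 [-0.021 -0.     0.005]
```

View pics/s3.png

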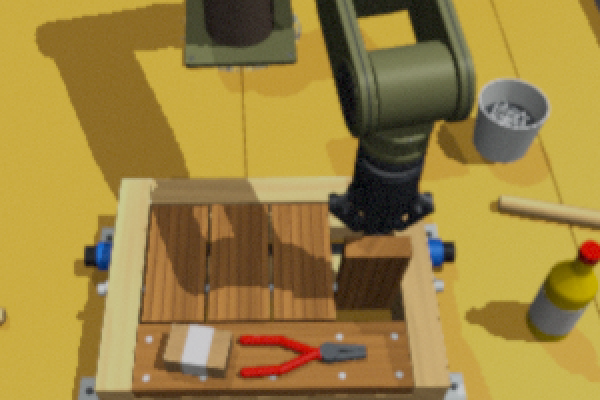

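The board leans about 10° past upright. I'll push it slightly further, then withdraw.

```bash
python3 -m creep '[[0.3,-0.01,0,0,0,0,0],[0.3,-0.01,0,0,0,0,0],[0,0,0,0,0,0,0]]'; python3 -m creep '[[-2,0.08,0,0,0,0,0],[-4,0.15,0,0,0,0,0],[-4,0.15,0,0,0,0,0],[-4.5,0.15,0,0,0,0,0],[-4,0.1,2,0,0,0,0],[0,0,4,0,0,0,0],[0,0,0,0,0,0,0]]'
python3 - <<'E'
from h import *
p,d=bot.capture("scene"); cv2.imwrite("pics/s4.png",cv2.cvtColor(p,cv2.COLOR_RGB2BGR)[80:280,120:420].repeat(2,0).repeat(2,1))
P=cloud(d,bot.camera_info("scene")); yaw=np.deg2rad(-2.2)
D=(P[...,:2]-[.6245,.0275])@np.array([[np.cos(yaw),-np.sin(yaw)],[np.sin(yaw),np.cos(yaw)]])
m=(d>0)&(abs(D[...,1]-.1275)<.036)&(abs(D[...,0])<.06)&(abs(P[...,2]-.155)<.04)
print("lean deg",np.rad2deg(np.arctan(np.polyfit(P[m][:,2],D[m][:,0],1)[0])))
for y in(.0425,-.0425,-.1275):
    k=(d>0)&(abs(D[...,1]-y)<.03)&(abs(D[...,0]+.04)<.08); print(y,np.polyfit(D[k][:,0],P[k][:,2],1).round(4))
E
```

```text
time: 11.8
tcp_pos: [0.6247, 0.1557, 0.192]
tool_rot: [3.141, -0.063, -0.0]
contact_force: [-0.4, -0.3, -0.3]
finger_gap: 0.0003
gripper_force: 0.3
time: 12.5
tcp_pos: [0.4411, 0.1628, 0.2582]
tool_rot: [-3.138, 0.062, -0.018]
contact_force: [0.8, 0.3, 0.7]
finger_gap: -0.0003
gripper_force: 0.0
lean deg 13.059662457970644
0.0425 [-0.0088  0.0979]
-0.0425 [-0.0096  0.098 ]
-0.1275 [-0.0095  0.0979]
```

View pics/s4.png

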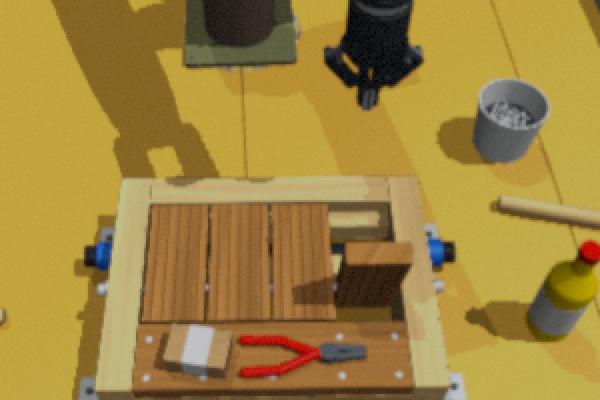

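Board 1 stands open about 13° past upright. The other boards are flat, nothing else has moved, and the gripper is clear.

```bash
python3 -c "
from cell import bot
print(bot.job_done())"
```

```text
the job is handed in; nothing more can be done
None
```

Board 1 (leftmost) was the one with no packer; it now stands open, leaning about 13° past upright away from the robot, with the other boards flat, nothing else seen to move, and the job handed in at about 12.5 s.

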